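# Square the doming block in the fixture corner and hold it

## Robot

A 6-joint arm with a two-finger parallel gripper is mounted at the origin on the work surface. World frame = base frame: x ahead of the robot, y to its left, z up, the work surface at z = 0. Lengths are in m, angles in rad, forces in N, time in s.
With the tool pointing down it reaches from about 0.35 to 0.975 m from the base axis. Payload 7.1 kg.
Tool frame: the origin (TCP) lies midway between the tips of the shut fingers; the grasp point (between the pads) lies 19 mm behind it; z points along the fingers, y is the line along which they close (so a half turn about z gives the same grasp; the last joint's range is limited). The gripper opens to 88 mm and grips with 3 to 60 N. Pads are 20 mm wide; open, the fingers measure 115 mm over their backs; the gripper's body (75 mm by 178 mm) begins 61 mm behind the grasp point.
Start: joints at [1.224, 0.423, 1.63, -0, 1.089, -0.019], TCP at [0.201, 0.592, 0.223] pointing down, gripper open.
Joint ranges: [-3, 3], [-0.9, 2.11], [0.09, 2.58], [-1.31, 4.45], [0.11, 2.69], [-2.54, 2.54]. Speed limits (rad/s): [2.39, 2.39, 3.01, 3.14, 3.14, 3.14].

## Interface

Orientations are given as a unit quaternion [w, x, y, z].
In Python, from station import move_pose, movel, movej, command_gripper, wait, inverse_kinematics, read_camera, camera_info, MotionError, job_done, get_time, get_joint_pos, get_qvel, get_effort, get_tcp_pos, get_ee_rot, get_ft_force, get_ft_torque, get_grip_width, get_finger_force gives the robot as it stands. Calls block until the motion is done:
- move_pose(position, orientation): joint-space move of the TCP to a pose.
- movel(position, frame=None, v=0.15, until_force=None): straight line of the TCP; frame=None keeps the orientation; v is the mean speed in m/s. With until_force (N) it stops when the force on the tool has changed by that much, and returns True; else False.
- movej(angles): joint-space move.
- command_gripper(opening): opening from 0.0 (shut) to 1.0 (fully open); the grip force is fixed at half the most; returns when the fingers have stopped.
- wait(seconds).
- inverse_kinematics(position, orientation): joint angles nearest the present ones, or None.
- read_camera(name): name is "scene" or "side" or "wrist"; returns the picture (384x512x3 uint8, red, green, blue); there is no depth.
- camera_info(name): a dict with "intrinsics" (3x3 intrinsics, pixels), "T" (4x4, takes a point from camera to world coordinates); the wrist camera has in their place "tool_from_camera" (4x4, takes a point from camera to tool coordinates, whose origin is the TCP and whose axes are the flange's). Camera axes: x right, y up, looking along -z (the intrinsics and any distortion apply to the point x, -y, -z); pixel columns grow to the right and rows downward; lengths in m; the calibration is good to about 2 mm. The wrist camera is an equidistant fisheye: a pixel r from the principal point sees the ray r / f radians off the axis. A picture is of the moment at which its call begins: read the wrist's pose just before it. camera_info takes no time and is no camera call.
A pose or a line that the arm cannot do raises MotionError and nothing moves.
- job_done(): hands the job in; it is judged then, once.
Readings, each from a call of its own:
- get_time(): time.
- get_joint_pos(): joint angles.
- get_qvel(): joint speeds.
- get_effort(): joint torques, N m.
- get_tcp_pos(): TCP position.
- get_ee_rot(): TCP orientation.
- get_ft_force(): force on the tool from outside, world axes, zero at the start.
- get_ft_torque(): the same for the moment, N m.
- get_grip_width(): opening from 0.0 (shut) to 1.0 (fully open).
- get_finger_force(): force on a finger pad.
Only numpy, scipy, OpenCV 4.12 (cv2) and the standard library are available. Lean on these libraries where they do the work, as an engineer would, in place of code of your own. Each camera call takes 0.05 s, during which the arm holds its last target. There are 200 camera calls.

## Task

Slide the side fence along its rail right up to the back fence until its spring detent catches and holds it. Then take the big rectangular doming block, stand it upright (hollows up) on the fixture plate with a long side against the back fence and an end against the side fence, and press it firmly and squarely into the corner so that it touches both fences at once. Finish while still holding it pressed there - do not let go - and leave the other things on the bench where they are.

Things in the scene. Friction and masses are not known exactly. Their poses are not given: they have to be found in the camera images.
- fixture: squaring fixture fixed to the bench: dark steel plate 190 (x) x 170 (y) x 12 mm high. Origin: centre of its underside; x points away from the robot to the back fence, y left to the side fence's rail, z up; turned by up to 0.3 rad. In this frame the back fence's working face is at x = +76 mm, the side fence's (its right face) at y = +45 mm, the plate's top at z = 12 mm
- back_face (a point): middle of the top edge of the back fence's working (near) face. The back fence is a fixed steel bar across the far edge of the plate, 14 (x) x 150 (y) mm, 13 mm high above the plate's top (25 mm above the bench)
- side_face (a point): middle of the top edge of the side fence's working (right) face. The side fence is a steel bar 75 (x) x 14 (y) mm, top 13 mm above the plate's top, sliding on a rail along the fixture's x axis (it cannot turn or lift). In the fixture's frame this point is at y = 45 mm, x = -27.5 mm + joint value. When home the bar's far end is 1 mm short of the back fence
- side_slide (a joint): travel of the side fence along its rail, m: 0 = pulled back towards the robot (starts at 0 to 0.02), 0.065 = home against its end stop, beside the back fence. The rail drags with about 1 N; the spring detent resists from about 0.055 on with up to about 5 N, snaps over near 0.061, then presses the fence to the end stop and holds it there
- side_knob (a point): top centre of the upright round steel post on the side fence, 16 mm diameter, rising 33 mm above the fence's top (58 mm above the bench). In the fixture's frame it is at y = 52 mm, x = -52.5 mm + joint value. Grip or push it to slide the fence
- doming_block: steel doming block 40 (x) x 56 (y) x 44 mm high, round hollows in its top, the larger of the two steel blocks, about 0.7 kg, on the right of the bench; origin at the centre of its underside, y along its long side. Pressed in the corner its centre is at x = 56, y = 17 mm in the fixture's frame; it stands 31 mm higher than the fences and can be gripped across its 40 mm width above the back fence
- doming_cube: smaller steel doming cube, 34 mm edge; origin at the centre of its underside; a bystander, standing near the doming block (either may be the nearer to the robot)
- stamp: steel punch 62 x 10 x 10 mm lying on the free near right part of the fixture plate (left alone); origin on its underside, long axis x
- hammer: bench hammer lying on the right of the bench, 240 mm long; bystander
- jar: closed round glass jar with a screw cap, 64 mm diameter, 75 mm high, beyond the fixture; bystander
- tray: empty white plastic tray 130 x 100 x 30 mm, left of the fixture; bystander
- pliers: pliers lying flat beyond the doming block, about 160 mm long; bystander
- graver: hand tool with a handle, 160 mm long, lying at the far right; bystander
Things that resemble listed ones, but are neither listed nor needed, are in the scene too. What is shaped like the doming_block but red is not meant.

How it is judged:
On the way:
1. the side fence is home, held by its detent, let go, before the block is brought (value of joint side_slide above 0.0625 m and contact force between the fingers and side_slide_c0 below 0.1 N and distance between the grasp point and side_knob above 0.05 m and distance between doming_block and side_face above 0.1 m), for 0.2 s.
At the end, for the whole second after the job is handed in: Side fence home (over 62.5 mm); block upright on the plate, square within 0.05 rad, within 2.5 mm of the corner both ways, pressing on each fence with over 1.5 N, at rest, the gripper still holding or pressing it with over 2 N (value of joint side_slide above 0.0625 m and contact force between doming_block and fixture_c1 above 1.5 N and contact force between doming_block and side_slide_c0 above 1.5 N and contact force between the fingers and doming_block above 2 N and x of doming_block in the frame of fixture between 0.0535 and 0.0585 m and y of doming_block in the frame of fixture between 0.0145 and 0.0195 m and z of doming_block in the frame of fixture between 0.009 and 0.0155 m and angle between the y axis of doming_block and the y axis of fixture, either way round below 0.05 rad and angle between doming_block's own z axis and vertical below 0.05 rad and linear speed of doming_block below 0.01 m/s); the arm keeps its last pose, push and grip.
It fails at once if another thing on the bench was shifted by more than 20 mm or knocked over (distance of any of doming_cube, stamp, hammer, jar, tray, pliers, graver from where it was at the start of the episode above 0.02 m).
It also fails if it takes over 69 s, if anything falls off the work surface, if the arm or the gripper's body presses on something with over 40 N, if the wrist force passes 120 N, or if a joint passes its speed limit or range.

## Working session

There is one attempt and no reset: what is moved stays moved. The work goes in short steps, each a Python script; the robot and the scene stay as the last script left them, time stands still between calls to the robot, and variables do not carry over. Pictures are saved under pics/ and viewed, at most 10 in all, crops included, and the job is handed in when it is done.

```bash
ls; mkdir -p pics; python3 - <<'E'
from station import *
import cv2,numpy as np
for n in ("scene","side","wrist"):
    im=read_camera(n); cv2.imwrite(f"pics/{n}0.png",im[:,:,::-1])
    i=camera_info(n); print(n,{k:np.round(v,4).tolist() if not isinstance(v,str) else v for k,v in i.items()})
a=cv2.imread("pics/scene0.png");b=cv2.imread("pics/side0.png")
cv2.imwrite("pics/s0.png",cv2.resize(a,(800,600)));cv2.imwrite("pics/d0.png",cv2.resize(b,(800,600)))
print(get_time(),get_ee_rot())
E
```

```text
pics
scene {'intrinsics': [[452.4878, 0.0, 258.3292], [0.0, 452.4878, 196.7085], [0.0, 0.0, 1.0]], 'T': [[0.4596, -0.6786, 0.5729, 1.3948], [0.8881, 0.3505, -0.2974, -0.4079], [0.0011, 0.6455, 0.7638, 1.1828], [0.0, 0.0, 0.0, 1.0]]}
side {'intrinsics': [[354.8991, 0.0, 259.7456], [0.0, 354.8991, 188.331], [0.0, 0.0, 1.0]], 'T': [[0.9645, 0.1923, -0.1813, 0.3938], [-0.2638, 0.7403, -0.6184, -0.5973], [0.0153, 0.6442, 0.7647, 0.8059], [0.0, 0.0, 0.0, 1.0]]}
wrist {'intrinsics': [[297.3186, 0.0, 257.7465], [0.0, 297.3186, 188.6939], [0.0, 0.0, 1.0]], 'tool_from_camera': [[0.0003, 0.967, 0.2547, 0.0697], [1.0, -0.0002, -0.0004, 0.0003], [-0.0004, 0.2547, -0.967, -0.1621], [0.0, 0.0, 0.0, 1.0]]}
0.15 [-9.45810247e-05  1.63167017e-01  9.86598281e-01 -5.88860134e-04]
```

View pics/s0.png

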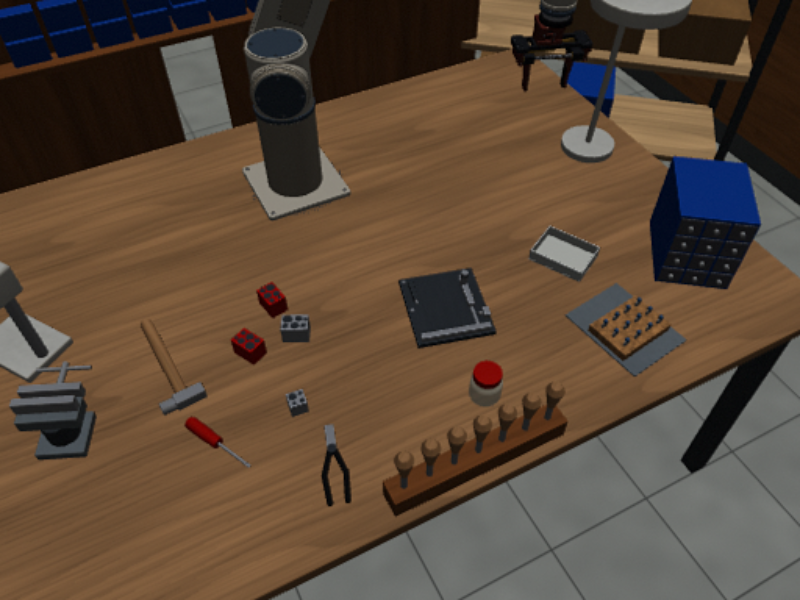

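View pics/d0.png

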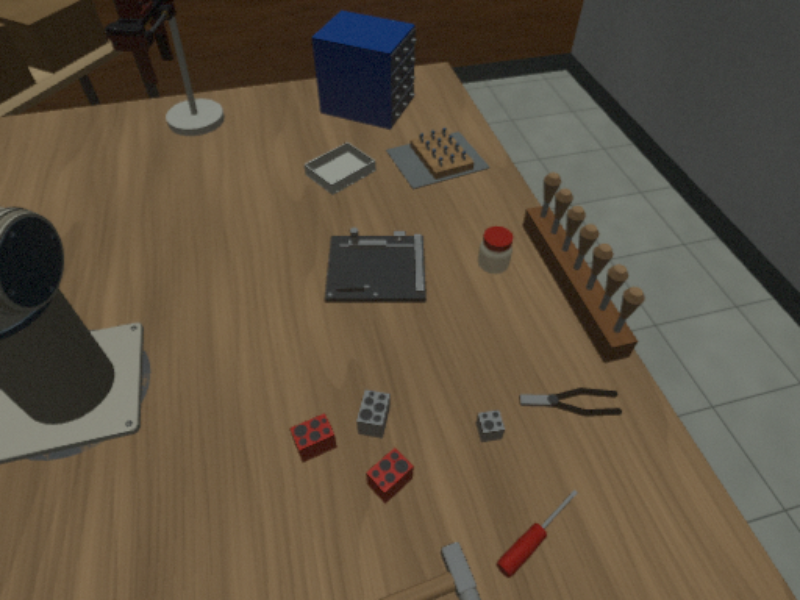

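Scene view (800×600): the candidates for the block are the grey block (295,328), two red blocks (272,299) and (249,345), and the grey cube (297,402). By the description, the larger grey one is the block. In the side view it is at (373,413). The fixture is at (447,305) in scene and (376,267) in side, with the knob at (353,237).

```bash
cat > h.py <<'E'
from station import *
import cv2,numpy as np
from scipy.spatial.transform import Rotation as R
def rot(): q=np.array(get_ee_rot()); return R.from_quat(q[[1,2,3,0]]).as_matrix()
def quat(yaw): # tool down, tool y axis (closing line) at world angle yaw+90deg; tool x at yaw
    M=np.array([[np.cos(yaw),np.sin(yaw),0],[np.sin(yaw),-np.cos(yaw),0],[0,0,-1]])
    q=R.from_matrix(M).as_quat(); return q[[3,0,1,2]]
def pose(name):
    i=camera_info(name)
    if name!="wrist": return i["intrinsics"],np.array(i["T"])
    T=np.eye(4); T[:3,:3]=rot(); T[:3,3]=get_tcp_pos()
    return i["intrinsics"],T@np.array(i["tool_from_camera"])
def cast(name,KT,px,z):
    K,T=KT; px=np.atleast_2d(px).astype(float)
    a=(px-[K[0][2],K[1][2]])/K[0][0]
    if name=="wrist":
        r=np.linalg.norm(a,axis=1,keepdims=True)+1e-12
        d=np.hstack([a/r*np.sin(r),np.cos(r)])
    else: d=np.hstack([a,np.ones((len(a),1))])
    d=d*[1,-1,-1]@T[:3,:3].T; o=T[:3,3]
    return (o+d*((z-o[2])/d[:,2])[:,None])[:,:2]
def proj(name,KT,P):
    K,T=KT; c=(np.atleast_2d(P)-T[:3,3])@T[:3,:3]*[1,-1,-1]
    if name=="wrist":
        s=np.linalg.norm(c[:,:2],axis=1,keepdims=True); a=c[:,:2]/s*np.arctan2(s,c[:,2:])
    else: a=c[:,:2]/c[:,2:]
    return a*K[0][0]+[K[0][2],K[1][2]]
E
python3 - <<'E'
from h import *
S=.64
for n,d in (("scene",{"plate":(447,305,.012),"block":(295,323,.044),"cube":(297,398,.034),"knob":(465,272,.058),"red1":(272,295,.044),"red2":(249,340,.044),"jar":(487,375,.075)}),("side",{"plate":(376,267,.012),"block":(375,406,.044),"cube":(490,419,.034),"knob":(353,231,.058),"red1":(312,428,.044),"red2":(391,465,.044),"jar":(498,238,.075)})):
    for k,(u,v,z) in d.items(): print(n,k,cast(n,pose(n),[u*S,v*S],z).round(3))
E
```

```text
scene plate [[0.554 0.135]]
scene block [[ 0.475 -0.184]]
scene cube [[ 0.642 -0.247]]
scene knob [[0.523 0.195]]
scene red1 [[ 0.381 -0.199]]
scene red2 [[ 0.474 -0.283]]
scene jar [[0.786 0.087]]
side plate [[0.544 0.126]]
side block [[ 0.469 -0.186]]
side cube [[ 0.636 -0.247]]
side knob [[0.514 0.189]]
side red1 [[ 0.37  -0.197]]
side red2 [[ 0.47  -0.283]]
side jar [[0.773 0.084]]
```

```bash
python3 - <<'E'
from h import *
import pickle
def snap(nm,p,psi):
    move_pose(p,quat(psi)); wait(.2)
    KT=pose("wrist"); im=read_camera("wrist"); cv2.imwrite(f"pics/{nm}.png",im[:,:,::-1]); pickle.dump(KT,open(nm+".pkl","wb"))
    return im
print(get_joint_pos())
a=snap("wf",[.55,.13,.23],1.8)
print(get_joint_pos(),get_time(),get_tcp_pos(),quat(1.8),get_ee_rot())
b=snap("wb",[.472,-.185,.2],1.2)
print(get_joint_pos(),get_time(),get_tcp_pos())
cv2.imwrite("pics/wfb.png",cv2.resize(np.vstack([a,b])[:,:,::-1],(400,600)))
cv2.imwrite("pics/wf2.png",cv2.resize(a,(800,600))[:,:,::-1]);cv2.imwrite("pics/wb2.png",cv2.resize(b,(800,600))[:,:,::-1])
E
```

```text
[ 1.22399010e+00  4.23666087e-01  1.63048065e+00 -3.18361969e-05
  1.08863840e+00 -1.89917059e-02]
[ 2.12025279e-01  3.27303435e-01  1.75781169e+00  1.22082578e-05
  1.05656066e+00 -1.81738177e-02] 2.475 [0.54988956 0.13054553 0.22994625] [0.         0.62160997 0.78332691 0.        ] [-3.05130682e-05  6.21222373e-01  7.83634329e-01 -2.87210750e-05]
[-3.95319906e-01  2.81057999e-01  1.90650058e+00  5.26746900e-05
  9.53858057e-01 -2.62399269e-02] 3.9583 [ 0.47246334 -0.18424407  0.20007563]
```

View pics/wf2.png

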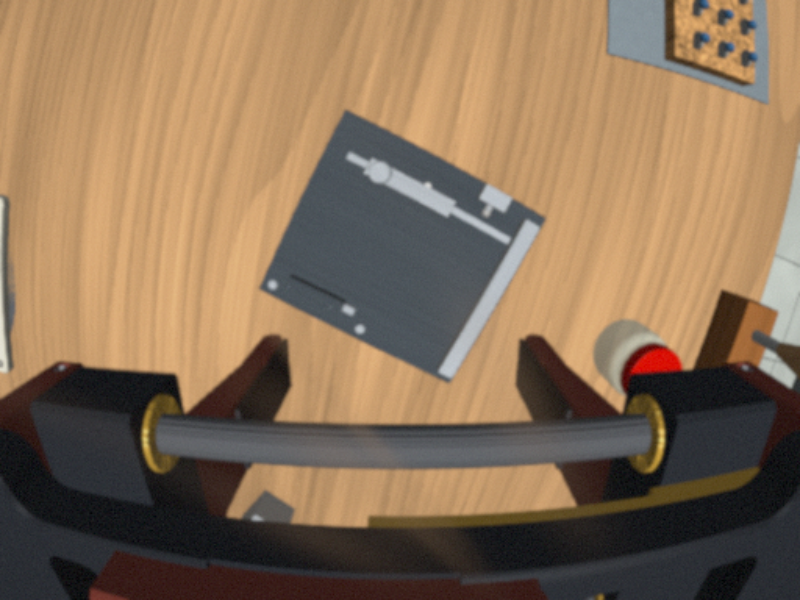

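View pics/wb2.png

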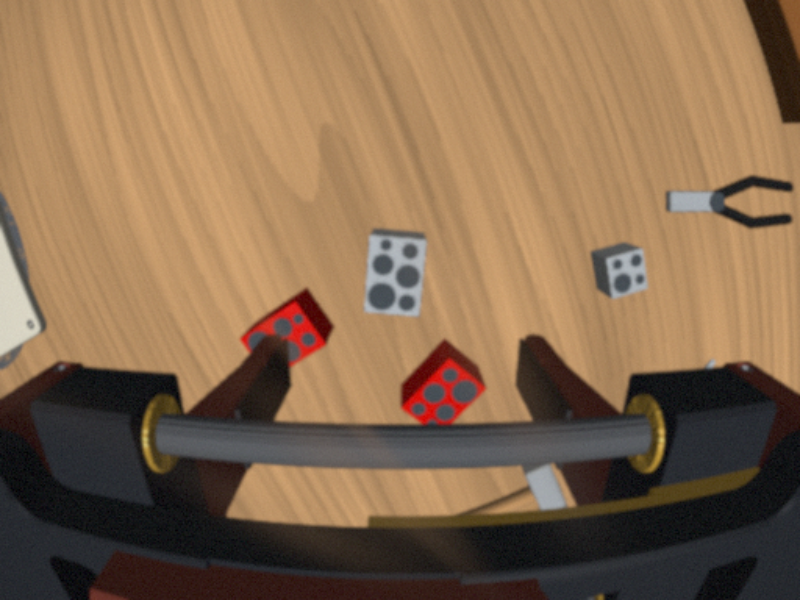

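Fixture view: plate corners at (347,110), (545,215), (450,381) and (262,288), knob (379,172), and the back fence on the right. Block view: the grey block's top spans (371,233) to (418,318), with red ones at (290,330) and (443,388) and the grey cube at (620,270). This close view confirms the choice of grey block.

```bash
python3 - <<'E'
from h import *
import pickle
def blob(mask,pt):
    n,l=cv2.connectedComponents(mask.astype(np.uint8)); u,v=pt
    w=l[v-3:v+4,u-3:u+4]; w=w[w>0]; m=(l==np.bincount(w).argmax()).astype(np.uint8)
    c=max(cv2.findContours(m,0,cv2.CHAIN_APPROX_NONE)[0],key=cv2.contourArea); return c[:,0]
def rect(pts):
    (c,s,a)=cv2.minAreaRect((pts*1000).astype(np.float32)); return np.round(c,1),np.round(s,1),round(a,2)
im=cv2.imread("pics/wf.png").astype(int); KT=pickle.load(open("wf.pkl","rb"))
m=(im[:,:,2]-im[:,:,0]<15)&(im.sum(2)<640); 
c=blob(m,(245,170)); h=cast("wrist",KT,cv2.convexHull(c)[:,0],.012)
print("plate",rect(h)); 
ap=cv2.approxPolyDP(cv2.convexHull(c),6,True)[:,0]; print(ap.tolist(),cast("wrist",KT,ap,.012).round(4).tolist())
g=im.sum(2)/3
# knob
print("knob",cast("wrist",KT,[379*.64,172*.64],.058).round(4))
print("bgr",im[110,242],im[150,250],im[190,312],im[150,130])
cf=blob(g>125*(m>0)+1000*(m==0),(312,190)); 
print("backfence",rect(cast("wrist",KT,cf,.025)))
cs=blob(g>125*(m>0)+1000*(m==0),(272,127)); print("side",rect(cast("wrist",KT,cs,.025)))
im=cv2.imread("pics/wb.png").astype(int); KT=pickle.load(open("wb.pkl","rb")); g=im.sum(2)/3
m=(im[:,:,2]-im[:,:,0]<15)&(g>125)
c=blob(m,(252,165)); print("block",rect(cast("wrist",KT,c,.044)),im[149,255])
m=(im[:,:,2]-im[:,:,0]<15)
c=blob(m,(252,165)); print("blockall",rect(cast("wrist",KT,c,.044)))
c=blob(m,(398,172)); print("cube",rect(cast("wrist",KT,c,.034)))
E
```

```text
plate (array([546. , 136.6]), array([168.1, 187.6]), 75.46)
[[221, 72], [347, 139], [287, 243], [167, 184]] [[0.4767, 0.2391], [0.6556, 0.1941], [0.615, 0.0337], [0.4352, 0.0796]]
knob [[0.5168 0.1972]]
bgr [195 192 184] [89 83 74] [195 189 185] [109 157 200]
backfence (array([625.6, 115.3]), array([151.1,  14.5]), 75.39)
side (array([558.6, 188.3]), array([ 18.5, 147.3]), 77.59)
block (array([ 466.6, -181.6]), array([55.6, 39. ]), 63.8) [83 84 88]
blockall (array([ 467.3, -180.1]), array([58.9, 39. ]), 63.8)
cube (array([ 631.1, -241.9]), array([40.4, 43.4]), 84.3)
```

```bash
cat >> h.py <<'E'
C=np.array([.546,.1366]); YAW=-.253; PSI=YAW+np.pi/2
ex=np.array([np.cos(YAW),np.sin(YAW)]); ey=np.array([-ex[1],ex[0]])
def fx(x,y,z): return [*(C+x/1000*ex+y/1000*ey),z]
def tofx(p): d=np.array(p[:2])-C; return (np.array([d@ex,d@ey])*1000).round(1)
E
python3 - <<'E'
from h import *
import pickle
command_gripper(0.0)
move_pose(fx(-85,52,.12),quat(PSI))
movel(fx(-85,52,.037),v=.1)
print(get_time(),tofx(get_tcp_pos()),get_ft_force())
r=movel(fx(0,52,.037),v=.03,until_force=14)
print(r,get_time(),tofx(get_tcp_pos()),get_ft_force())
wait(.3); print(tofx(get_tcp_pos()),get_ft_force())
movel(fx(-40,52,.037)); movel(fx(-40,52,.2)); 
move_pose(fx(0,0,.22),quat(PSI)); wait(.2)
KT=pose("wrist"); im=read_camera("wrist"); cv2.imwrite("pics/wf3.png",im[:,:,::-1]); pickle.dump(KT,open("wf3.pkl","wb"))
cv2.imwrite("pics/wf3b.png",cv2.resize(im,(800,600))[:,:,::-1]); print(get_time())
E
```

```text
7.775 [-84.7  52.2] [-0.18337537 -0.30265942  0.32061809]
True 10.2667 [-4.6 51.6] [-0.12953507 -0.05512121  0.37601712]
[-5.2 51.3] [-0.24208368  0.65791797 -0.38601415]
12.8083
```

View pics/wf3b.png

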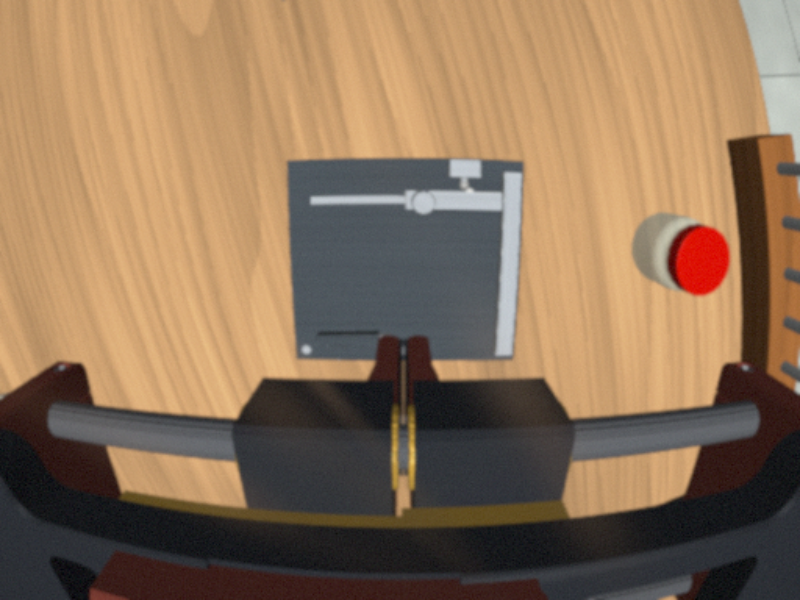

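The picture shows the side fence's end (502,201) at the back fence, with the knob at (423,202). I'll check this in numbers.

```bash
python3 - <<'E'
from h import *
import pickle
KT=pickle.load(open("wf3.pkl","rb")); im=cv2.imread("pics/wf3.png").astype(int); g=im.sum(2)/3
f=lambda u,v,z:tofx(cast("wrist",KT,[u*.64,v*.64],z)[0])
print("knob",f(423,202,.058))
G=cv2.GaussianBlur(g.astype(np.float32),(3,3),0)
# back fence near-face edge per row; side fence right-face edge per column (half-level crossings)
e=[]
for v in range(145,220,5):
    r=G[v,300:335]; k=np.argmax(np.diff(r))
    e.append(tofx(cast("wrist",KT,[300+k+.5,v],.025)[0]))
e=np.array(e); print("back",np.polyfit(e[:,1],e[:,0],1).round(4),e[:,0])
s=[]
for u in range(285,318,3):
    c=G[120:150,u]; k=np.argmin(np.diff(c)); s.append(tofx(cast("wrist",KT,[u,120+k+.5],.025)[0]))
s=np.array(s); print("side",s.tolist())
E
```

```text
knob [12.4 51.6]
back [-1.0000e-04  7.5592e+01] [74.8 76.3 75.3 75.6 75.8 76.1 75.1 75.5 75.8 76.2 75.2 75.6 76.  75.1
 75.5]
side [[31.0, 44.8], [34.6, 44.8], [38.2, 44.9], [41.9, 44.9], [45.5, 45.0], [49.1, 45.1], [52.8, 43.9], [56.5, 44.0], [60.2, 44.1], [63.9, 44.2], [67.6, 44.3]]
```

```bash
python3 - <<'E'
from h import *
B=[.4666,-.1816]; q=quat(1.1135)
command_gripper(0.75)
move_pose([*B,.12],q); movel([*B,.018],v=.08)
command_gripper(0.0); wait(.2)
print(get_time(),get_grip_width()*88,get_finger_force(),get_tcp_pos(),get_ft_force())
movel([*B,.12],v=.15); print(get_grip_width()*88,get_ft_force())
move_pose(fx(44,4,.12),quat(PSI)); wait(.2)
print(get_time(),tofx(get_tcp_pos()),get_grip_width()*88,get_ft_force())
KT=pose("wrist"); im=read_camera("wrist"); cv2.imwrite("pics/hold.png",cv2.resize(im,(800,600))[:,:,::-1])
E
```

```text
17.35 40.10089122271572 30.000634789466858 [ 0.46696464 -0.18175262  0.01820523] [ 1.45398227 -0.96401514  3.23430287]
39.6707862031277 [-0.23761056 -0.47108887 -8.37539153]
19.65 [44.3  2.7] 39.73855172989178 [-0.02598529  0.8972553  -8.18930101]
```

View pics/hold.png

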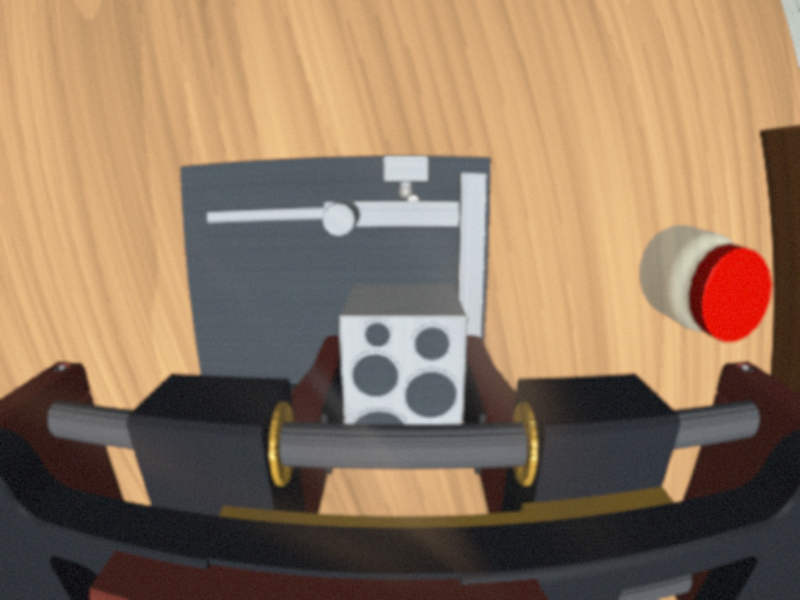

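The block is held squarely across its 40 mm width, with its top at (340–466, 315–425). The fence is still home at (460,212). Next I lower it and press.

```bash
cat >> h.py <<'E'
def st(m):
    f=np.array(get_ft_force()); p=get_tcp_pos()
    print(m,round(get_time(),2),"fx",tofx(p),round(p[2]*1000,2),"F",np.round([f[:2]@ex,f[:2]@ey,f[2]],1),"grip",round(get_finger_force(),1),round(get_grip_width()*88,2), flush=True)
E
python3 - <<'E'
from h import *
movel(fx(44,4,.04),v=.08); st("low")
r=movel(fx(44,4,.027),v=.015,until_force=4); wait(.2); st(("plate",r))
z=get_tcp_pos()[2]
r=movel(fx(62,4,z),v=.015,until_force=8); wait(.2); st(("x",r))
E
```

```text
low 20.85 fx [44.5  4.2] 40.55 F [ 0.2 -0.2 -7.3] grip 30.0 39.79
('plate', True) 21.7 fx [43.9  4. ] 30.18 F [-0.5 -0.6  4.9] grip 30.0 39.73
('x', True) 22.3 fx [44.   3.9] 30.21 F [-0.8 -0.2  6.2] grip 30.0 39.78
```

```bash
python3 - <<'E'
from h import *
z=get_tcp_pos()[2]
while get_ft_force()[2]>-5 and z<.0315: z+=.0002; movel(fx(44,4,z),v=.01); wait(.1)
st("unload"); print(z)
r=movel(fx(62,4,z),v=.02,until_force=12); wait(.2); st(("x",r))
E
```

```text
unload 23.12 fx [43.9  4. ] 30.34 F [ 0.9 -0.  -6.7] grip 30.0 39.8
0.03060649079037033
('x', True) 23.99 fx [56.3  3.9] 30.31 F [-0.4  0.9  6.8] grip 30.0 39.93
```

```bash
python3 - <<'E'
from h import *
z=.0306
movel(fx(56.0,4,z),v=.02); wait(.2); st("x")
r=movel(fx(56.0,26,z),v=.02,until_force=12); wait(.2); st(("y",r))
y=tofx(get_tcp_pos())[1]; x=56.
for i in range(10):
    f=np.array(get_ft_force())[:2]; a,b=f@ex,f@ey
    if a>-7: x+=.3
    if b>-7: y+=.3
    if a<=-7 and b<=-7: break
    movel(fx(x,y,z),v=.02); wait(.2); st((round(x,1),round(y,1)))
E
```

```text
x 24.48 fx [56.1  3.9] 30.47 F [ 0.9 -0.  -3.8] grip 30.0 39.85
('y', True) 25.41 fx [55.8 17. ] 30.42 F [-0.5 -2.3  6.3] grip 30.0 39.91
(56.3, np.float64(17.3)) 25.89 fx [56.  17.1] 30.57 F [-1.7 -4.5  2.8] grip 30.0 39.56
(56.6, np.float64(17.6)) 26.34 fx [55.9 17.2] 30.57 F [-3.4 -5.5  4.7] grip 30.0 39.71
(56.9, np.float64(17.9)) 26.79 fx [55.9 17.2] 30.57 F [-4.2 -7.2  5.1] grip 30.0 39.62
(57.2, np.float64(17.9)) 27.24 fx [56.  17.2] 30.57 F [-5.  -5.6  6. ] grip 30.0 39.42
(57.5, np.float64(18.2)) 27.69 fx [56.  17.2] 30.6 F [-6.4 -7.4  6.7] grip 30.0 39.71
(57.8, np.float64(18.2)) 28.14 fx [56.  17.2] 30.6 F [-7.1 -7.1  7.8] grip 30.0 39.82
```

```bash
python3 - <<'E'
from h import *
x,y,z=57.8,18.2,.0306
for i in range(16):
    f=np.array(get_ft_force()); a,b=f[:2]@ex,f[:2]@ey
    if a<=-12 and b<=-12: break
    if a>-12: x+=.3
    if b>-12: y+=.3
    if f[2]>2: z-=-.0001
    movel(fx(x,y,z),v=.02); wait(.2)
st((x,y,z)); wait(1); st("hold"); print(get_ft_torque(), rot().round(3).tolist(), (quat(PSI)).round(4))
KT=pose("wrist"); im=read_camera("wrist"); s=read_camera("side")
K=cv2.resize(s[120:220,180:300],(480,400)); W=cv2.resize(im[60:300,100:340],(400,400))[:, :320]
cv2.imwrite("pics/fin.png",np.hstack([K,W])[:,:,::-1]); cv2.imwrite("pics/finw.png",im[:,:,::-1])
import pickle; pickle.dump(KT,open("finw.pkl","wb"))
E
```

```text
(60.49999999999997, 20.000000000000004, 0.0315) 32.19 fx [56.2 17.3] 30.73 F [-12.2 -12.8  11.5] grip 30.0 39.7
hold 33.19 fx [56.2 17.3] 30.74 F [-12.3 -11.9  10.5] grip 30.0 39.81
[-1.42608882  2.53943449  0.21093478] [[0.25, 0.968, -0.028], [0.968, -0.25, -0.006], [-0.013, -0.026, -1.0]] [0.     0.7907 0.6122 0.    ]
```

View pics/fin.png

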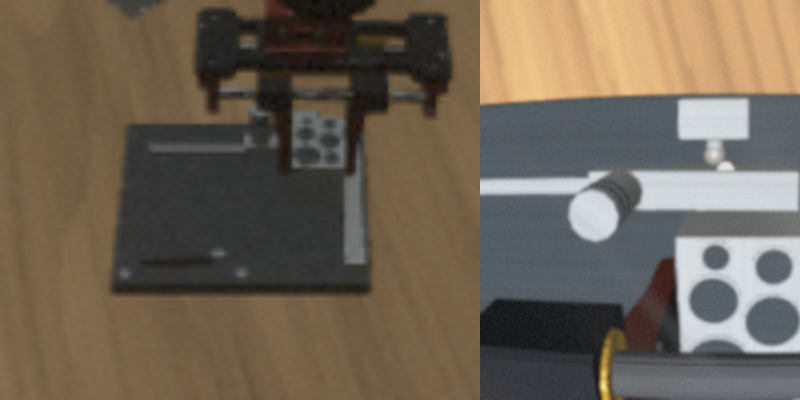

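The block sits in the corner against both fences, but the tool has tilted about 0.03 rad. I'll set the orientation back to vertical and ease the push.

```bash
python3 - <<'E'
from h import *
q=quat(PSI)
def go(x,y,z):
    movel(fx(x,y,z),frame=q,v=.02); wait(.3); st((round(x,1),round(y,1),z)); M=rot(); print("   tilt",M[:2,2].round(4),"yaw",round(np.arctan2(M[1,0],M[0,0])-PSI,4))
go(60.5,20,.0315)
go(59.5,19.5,.0312)
go(59,19,.0309)
go(58.5,19,.0306)
E
```

```text
(60.5, 20, 0.0315) 33.84 fx [56.3 17.2] 30.36 F [ -9.7 -12.9   7.4] grip 30.0 39.91
   tilt [-0.0099 -0.0028] yaw 0.0003
(59.5, 19.5, 0.0312) 34.39 fx [56.3 17.2] 30.35 F [-7.8 -9.7  5.8] grip 30.0 40.02
   tilt [-0.0077 -0.0023] yaw 0.0002
(59, 19, 0.0309) 34.94 fx [56.3 17.2] 30.3 F [-7.2 -8.9  6.2] grip 30.0 39.69
   tilt [-0.0065 -0.0019] yaw 0.0002
(58.5, 19, 0.0306) 35.49 fx [56.2 17.2] 30.27 F [-6.7 -9.6  8.8] grip 30.0 39.55
   tilt [-0.0056 -0.0019] yaw 0.0002
```

```bash
python3 - <<'E'
from h import *
movel(fx(60.5,20,.0318),frame=quat(PSI),v=.02); wait(.8); st("a"); wait(.5); st("b"); print(rot()[:2,2], np.abs(get_qvel()).max())
print(job_done())
E
```

```text
a 36.57 fx [56.3 17.2] 30.38 F [-10.  -11.6   5.9] grip 30.0 39.99
b 37.07 fx [56.3 17.3] 30.41 F [ -9.2 -11.2   5. ] grip 30.0 39.92
[-0.00982497 -0.00278107] 0.003358911385453114
the job is handed in; nothing more can be done
None
```

I handed the job in at about 37 s with the side fence slid home (knob seen at its home position) and the doming block held upright in the corner, pressed with about 10 N towards each fence; the judge's verdict was not shown to me.

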